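# Lock the lens of the square shelf camera

### The job

Two shelf cameras are mounted on the shop counter with their lenses pointing up. On the one with the square housing, turn the knurled lock ring clockwise (seen from above) until it is fully home, its small tab in line with the black line on the housing, but do not turn it past that: the lens barrel in its middle must stay still, or the focus is lost. Leave the round camera's ring as it is, and let go when done.

Things in the scene. Friction and masses are not known exactly. Their poses are not given: they have to be found in the camera images.
- square_camera: camera to lock, fixed: 110 mm square plate, white housing 90x90 mm with top at 54 mm, metal neck d 48 mm up to 70 mm, knurled steel lock ring d 54 mm from 70 to 94 mm (grip at 82 mm), black lens barrel d 40 mm, top at 114 mm, all on one vertical axis. Origin: on that axis at counter height; z up; x along the black line on the housing. The other camera is alike but round, 220 mm or more away.
- lock_ring (a joint): turn of the square camera's ring on its barrel, rad, clockwise from above; 0 loosest, 1.5 fully home (stop), starts at 0.1 to 0.65. Its tab (8 mm wide, reaching 39 mm from the axis, at 82 mm height) stands 1.5 minus this value counter-clockwise of the camera's x axis: at 1.5, above the black line. Light friction 0.08 N m, stays where left; past its stop it carries the barrel along.
- lens_barrel (a joint): turn of the square camera's lens barrel in the housing, rad, clockwise from above; starts at 0, where the white dash on its top points along the black line. Held only by friction (0.35 N m). It must stay near 0.
- round_tab (a point): outer end of the tab on the ring of the other camera, with the round housing (94 mm diameter, heights as the square one): 39 mm from its axis, 82 mm above the counter. To be left where it is.
There are look-alikes about, which are no part of the job. Leave any blue or purple look-alike of the square_camera alone.

How it is judged:
By the outcome, as a careful person would: the job done as asked, in the order asked, and still so for the second after the job is handed in, with the robot touching nothing.
It also fails if it takes over 27 s, if anything falls off the work surface, if the arm or the gripper's body presses on something with over 40 N, if the wrist force passes 120 N, or if a joint passes its speed limit or range.

### The arm

A 6-joint arm with a two-finger parallel gripper is mounted at the origin on the work surface. World frame = base frame: x ahead of the robot, y to its left, z up, the work surface at z = 0. Lengths are in m, angles in rad, forces in N, time in s.
With the tool pointing down it reaches from about 0.425 to 0.95 m from the base axis. Payload 3.5 kg.
Tool frame: the origin (TCP) lies on the centre line of the jaws, within the pads' length; the fingertips stand 14 mm ahead of it and the grasp point (between the pads) lies 5 mm behind it (ctrl.finger_overhang is the distance from the TCP to the fingertips, in m); z points along the fingers, y is the line along which they close (so a half turn about z gives the same grasp; the last joint's range is limited). The gripper opens to 85 mm and grips with 20 to 120 N. Pads are 22 mm wide; open, the fingers measure 114 mm over their backs; the gripper's body (76 mm by 85 mm) begins 54 mm behind the grasp point. The pads swing forward as they close: fully open they stand 13 mm farther back than shut.
Start: joints at [1.023, 0.286, 1.577, -0, 1.279, -0.15], TCP at [0.261, 0.622, 0.221] pointing down, gripper open.
Joint ranges: [-2.77, 2.77], [-0.9, 2.22], [0.21, 2.48], [-1.53, 4.67], [0.24, 2.81], [-2.84, 2.84]. Speed limits (rad/s): [2.79, 2.79, 3.14, 3.14, 3.14, 3.14].

### API

Orientations are given as a unit quaternion [x, y, z, w].
In Python, from plant import ctrl gives the robot as it stands.
- The arm moves only by the tool send_rows, never from a script. Its argument "moves" is text: rows parted by semicolons, each of 7 numbers parted by spaces: the turn, a rotation vector about the tool's x, y, z in units of 360 degrees (1.0 is 360 degrees), then the shift along the tool's x, y, z in units of 20 cm (1.0 is 20 cm), then the gripper's target within -1 to 1 (fully open at 1, half-way at 0, shut at -1). A call has 1 to 12 rows; each row is the pose to reach, as a shift and turn from the pose commanded when the call began, along the tool's axes at that moment, turning the shorter way round; what a row does not reach only later rows make up. A row lasts 1/8 s, in which the tool goes at most 62.5 mm and 10.7 degrees, less where a joint would pass 70% of its speed; a pose out of reach is approached as far as the arm can. A call with a number of a shift or a turn outside -1 to 1 is refused whole. A call with a gripper value outside its range is refused whole. The fingers move at their own pace and stop on an object; "newtons" is the grip in N (left out, the last holds). Time passes only in rows, so rows that repeat a pose let the fingers close. It gives the time, the measured TCP pose, the force, the opening and the grip force at its end, in the units of the state.
- ctrl.get_state(): the state, without advancing time (a new reading comes with each control period).
- ctrl.read_camera(name): name is "scene" or "side" or "wrist"; returns a dict with "image" (400x640x3 uint8, red, green, blue), "fovy" (degrees; the focal length in pixels is half the picture's height over the tangent of half this angle, whatever the lens; pixels are square), "cx", "cy" (the principal point, pixels), "extrinsics" (4x4, takes a point from camera to world coordinates). Camera axes: x right, y up, looking along -z (the intrinsics and any distortion apply to the point x, -y, -z); pixel columns grow to the right and rows downward; lengths in m; the calibration is good to about 2 mm. A picture is of the moment at which its call begins. There is no depth.
- ctrl.sign_off(): hands the job in; it is judged then, once.
The state is a dict: "time": time; "qpos": joint angles; "dq": joint speeds; "joint_efforts": joint torques, N m; "eef_pos": TCP position; "tcp_rot": TCP orientation; "contact_force": force on the tool from outside, world axes, zero at the start; "wrist_torque": the same for the moment, N m; "opening": opening from 0.0 (shut) to 1.0 (fully open); "finger_force": force on a finger pad.
Only numpy, scipy, OpenCV 4.12 (cv2) and the standard library are available. Lean on these libraries where they do the work, as an engineer would, in place of code of your own. Each camera call takes 0.05 s, during which the arm holds its last target. There are 200 camera calls.

## Working session

There is one attempt and no reset: what is moved stays moved. The work goes in short steps, Python scripts to look and compute and a tool call to move; the robot and the scene stay as the last step left them, time stands still between calls to the robot, and variables do not carry over. Pictures are saved under pics/ and viewed, at most 10 in all, crops included, and the job is handed in when it is done.

Besides the shell and the picture viewer there is one more tool, called as name(argument=value, ...), one argument or row to a line, values as JSON. send_rows: Moves the arm, as the interface text tells. Its arguments: {"type":"object","properties":{"moves":{"type":"string"},"newtons":{"type":"number"}},"required":["moves"]}

```bash
mkdir -p pics; cat > h.py <<'E'
import numpy as np, cv2
from plant import ctrl
def grab(n,f):
    c=ctrl.read_camera(n); cv2.imwrite(f'pics/{f}.png',c['image'][:,:,::-1]); 
    np.savez(f'pics/{f}.npz',E=c['extrinsics'],f=200/np.tan(np.radians(c['fovy'])/2),cx=c['cx'],cy=c['cy']); 
    print({k:v for k,v in c.items() if k not in('image','extrinsics')}); return c
def pt(f,u,v,z):
    d=np.load(f'pics/{f}.npz'); E=d['E']
    r=E[:3,:3]@np.array([(u-d['cx'])/d['f'],-(v-d['cy'])/d['f'],-1]); o=E[:3,3]
    return o+r*(z-o[2])/r[2]
def pix(f,p):
    d=np.load(f'pics/{f}.npz'); E=d['E']; q=E[:3,:3].T@(np.array(p)-E[:3,3])
    return d['cx']+d['f']*q[0]/-q[2], d['cy']-d['f']*q[1]/-q[2]
E
python3 - <<'E'
from h import *
a=grab('scene','s0');b=grab('side','d0');c=grab('wrist','w0')
for x in(a,b,c):print(np.round(x['extrinsics'],3).tolist())
print(ctrl.get_state())
cv2.imwrite('pics/sd0.png',np.vstack([a['image'],b['image']])[:,:,::-1][::1,::1]) 
im=cv2.imread('pics/sd0.png');cv2.imwrite('pics/sd0s.png',cv2.resize(im,(480,600),interpolation=cv2.INTER_AREA))
E
```

```text
{'fovy': 50.86529250203173, 'cx': 326.0289306061742, 'cy': 201.80448286635965}
{'fovy': 52.45252850417838, 'cx': 315.8885016760031, 'cy': 184.48051834062795}
{'fovy': 67.98011639707465, 'cx': 317.84840508754127, 'cy': 201.91856718765106}
[[0.208, -0.569, 0.796, 1.276], [0.978, 0.139, -0.156, -0.214], [-0.022, 0.811, 0.585, 0.636], [0.0, 0.0, 0.0, 1.0]]
[[0.994, 0.054, -0.097, 0.387], [-0.11, 0.573, -0.812, -0.772], [0.011, 0.818, 0.576, 0.573], [0.0, 0.0, 0.0, 1.0]]
[[0.388, -0.89, -0.239, 0.2], [0.922, 0.374, 0.103, 0.648], [-0.002, -0.26, 0.965, 0.373], [0.0, 0.0, 0.0, 1.0]]
{'time': 0.15, 'qpos': array([ 1.02301539e+00,  2.87011540e-01,  1.57780944e+00,  2.88976649e-05,
        1.27859022e+00, -1.50028210e-01]), 'dq': array([-0.00048898, -0.00233788, -0.00380314, -0.00018169, -0.00068129,
       -0.00098486]), 'joint_efforts': array([ 1.55336420e-03, -4.06603932e+01, -2.93141466e+01, -1.11468405e-04,
        3.95644907e-03,  6.09633304e-06]), 'eef_pos': array([0.2611733 , 0.62186992, 0.21994896]), 'tcp_rot': array([ 1.97571976e-01,  9.80287962e-01, -8.49761093e-04, -3.23851995e-04]), 'contact_force': array([0.01334981, 0.0064127 , 0.19191825]), 'wrist_torque': array([ 0.00413999, -0.01568686, -0.02961451]), 'finger_force': 0.0, 'opening': 0.9969417658500009}
```

View pics/s0.png

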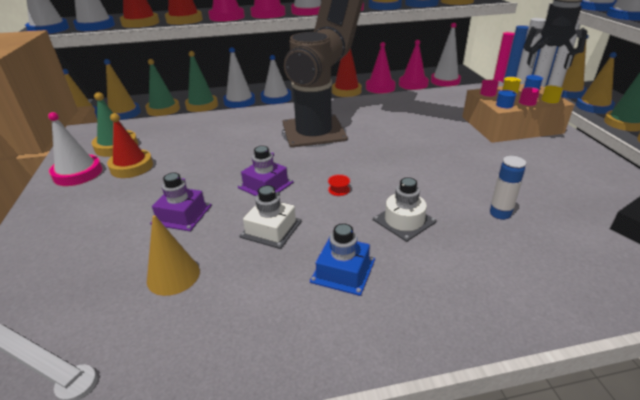

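View pics/d0.png

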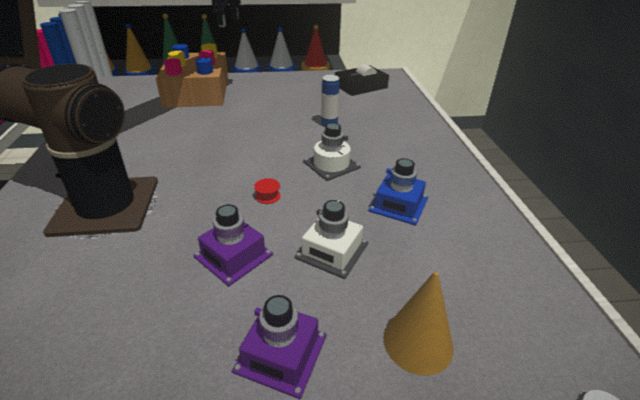

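The candidates in the scene view are purple (262,175), purple (178,205), blue (343,262), round white (405,210) and square white (268,220). Only the last has a white square housing. In the side view it is at (333,240). I'll confirm that with an enlarged crop and estimate its position.

```bash
python3 - <<'E'
from h import *
print(pt('s0',267,191,.114),pt('d0',334,206,.114), pt('s0',406,183,.114))
a=cv2.imread('pics/s0.png')[170:250,225:315];b=cv2.imread('pics/d0.png')[190:280,290:375]
r=lambda i:cv2.resize(i,(400,400*i.shape[0]//i.shape[1])if 0 else (400,400),interpolation=cv2.INTER_CUBIC)
cv2.imwrite('pics/c0.png',np.hstack([r(a),r(b)]))
E
```

```text
[ 0.49458484 -0.19276319  0.114     ] [ 0.48994759 -0.19612099  0.114     ] [0.53749775 0.11526141 0.114     ]
```

View pics/c0.png

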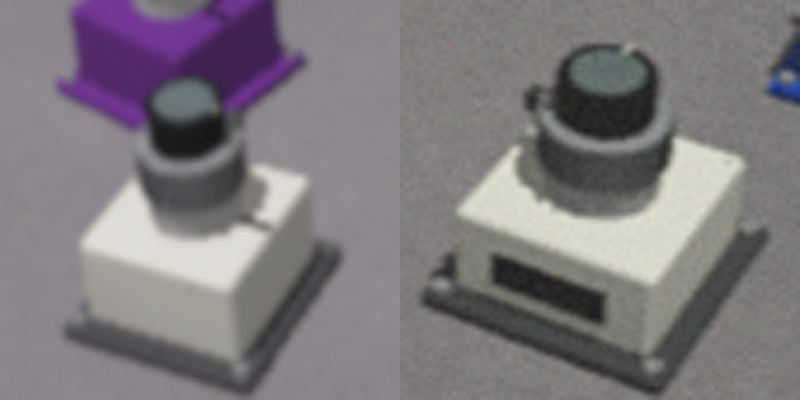

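The crop shows the white square housing with the black line at scene (282,214) and the tab at side (319,212). Next I'll work out the angles and the approach.

```bash
python3 - <<'E'
from h import *
c=np.array([.4923,-.1944,0])
A=lambda p,o:np.degrees(np.arctan2(p[1]-o[1],p[0]-o[0]))
l=pt('s0',282.4,214,.054);o=pt('s0',267,191,.114);print('line',l,A(l,o),np.hypot(*(l-o)[:2]))
t=pt('d0',318.7,211.8,.082);o=pt('d0',334,206,.114);print('tab',t,A(t,o),np.hypot(*(t-o)[:2]))
d=pt('s0',273.4,191.6,.114);print('dash',A(d,pt('s0',267,191,.114)))
b=pt('s0',502,215,0);print('bottle',b,[pix('s0',[b[0],b[1],z]) for z in(.1,.15,.2)])
for k in ((.261,.622),(.43,.3),(.5,.05),(.49,-.19)): print(k)
R=np.array([[-.922,.387],[.387,.922]]);P=[(.261,.622),(.40,.48),(.47,.32),(.50,.14),(.50,-.03),(.49,-.15)]
for a,b in zip(P,P[1:]):print(R.T@(np.array(b)-a)/.2)
E
```

```text
line [ 0.50680366 -0.16499871  0.054     ] 66.24628229702215 0.030334230833265755
tab [ 0.46523989 -0.17089866  0.082     ] 134.4094739027016 0.035307736720760596
dash 67.04308917792248
bottle [0.566145   0.36236443 0.        ] [(np.float64(511.69420713789424), np.float64(180.58438647025469)), (np.float64(516.9942563303159), np.float64(161.7685676930786)), (np.float64(522.6351022115944), np.float64(141.7428792515687))]
(0.261, 0.622)
(0.43, 0.3)
(0.5, 0.05)
(0.49, -0.19)
[-0.91556  -0.385655]
[-0.6323  -0.60215]
[-0.4866  -0.77175]
[-0.32895 -0.7837 ]
[-0.1861  -0.57255]
```

send_rows(
  moves="0 0 0 -0.92 -0.38 0 1;0 0 0 -0.92 -0.38 0 1;0 0 0 -0.92 -0.38 0 1;0 0 0 -0.92 -0.38 0 1",
)

```text
time: 0.65
eef_pos: [0.4039, 0.4783, 0.2206]
tcp_rot: [0.2, 0.98, -0.0, -0.0]
contact_force: [-1.1, 0.0, 1.4]
opening: 1.001
finger_force: 0.0
```

send_rows(
  moves="0 0 0 -0.63 -0.6 0 1;0 0 0 -0.63 -0.6 0 1;0 0 0 -0.63 -0.6 0 1",
)

```text
time: 1.02
eef_pos: [0.4713, 0.3203, 0.2208]
tcp_rot: [0.197, 0.98, 0.0, -0.0]
contact_force: [0.8, -0.4, 0.5]
opening: 1.002
finger_force: 0.0
```

send_rows(
  moves="0 0 0 -0.49 -0.77 0 1;0 0 0 -0.49 -0.77 0 1;0 0 0 -0.49 -0.77 0 1",
)

```text
time: 1.4
eef_pos: [0.5018, 0.1406, 0.221]
tcp_rot: [0.197, 0.98, 0.0, 0.0]
contact_force: [0.4, -0.2, -0.3]
opening: 0.997
finger_force: 0.0
```

send_rows(
  moves="0 0 0 -0.33 -0.78 0 1;0 0 0 -0.33 -0.78 0 1;0 0 0 -0.33 -0.78 0 1",
)

```text
time: 1.78
eef_pos: [0.5022, -0.0292, 0.221]
tcp_rot: [0.198, 0.98, 0.0, 0.0]
contact_force: [1.3, -0.1, 0.1]
opening: 0.998
finger_force: 0.0
```

send_rows(
  moves="0 0 0.064 -0.26 -0.78 0 1;0 0 0.064 -0.26 -0.78 0 1;0 0 0.064 -0.26 -0.78 0 1;0 0 0.064 -0.26 -0.78 0 1",
)

```text
time: 2.28
eef_pos: [0.4899, -0.1934, 0.2208]
tcp_rot: [0.391, 0.92, 0.0, -0.0]
contact_force: [0.5, 0.9, -0.4]
opening: 1.002
finger_force: 0.0
```

```bash
python3 - <<'E'
from h import *
c=grab('wrist','w1');s=ctrl.get_state();print(s['eef_pos'],s['tcp_rot'],s['qpos'],pix('w1',[.4923,-.1944,.114]))
u,v=map(int,pix('w1',[.4923,-.1944,.09])); u=max(140,min(500,u));v=max(130,min(270,v));print(u-140,v-130)
cv2.imwrite('pics/w1c.png',cv2.resize(c['image'][v-130:v+130,u-140:u+140,::-1],None,fx=2.3,fy=2.3,interpolation=cv2.INTER_CUBIC))
E
```

```text
{'fovy': 67.98011639707465, 'cx': 317.84840508754127, 'cy': 201.91856718765106}
[ 0.48992437 -0.19191752  0.22070928] [ 3.90030303e-01  9.20801839e-01  4.27333159e-04 -3.92715102e-04] [-5.66671431e-01 -4.34660356e-02  1.93972250e+00  7.52406466e-04
  1.24625213e+00 -1.33637886e+00] (np.float64(319.59753939843563), np.float64(200.5021742377729))
179 64
```

View pics/w1c.png

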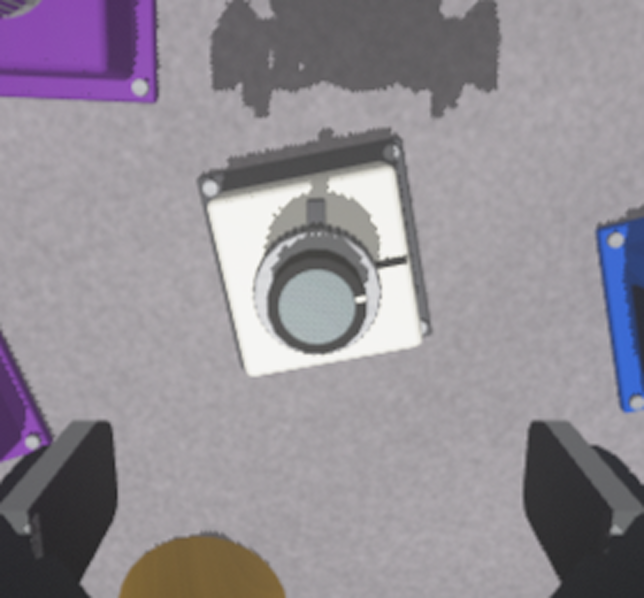

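The wrist view shows the barrel top centred at crop (317,306), the tab at (317,203), the line from (378,266) to (406,261) and the dash at (361,300).

```bash
python3 - <<'E'
from h import *
P=lambda x,y,z:pt('w1',179+x/2.3,64+y/2.3,z)
A=lambda p,o:np.degrees(np.arctan2(p[1]-o[1],p[0]-o[0]))
o=P(317,306,.114);print('c',o)
r=P(317,289,.094);print('ring c',r)
t=P(317,200,.082);print('tab',A(t,o),np.hypot(*(t-o)[:2]))
a,b=P(378,266,.054),P(406,261,.054);print('line',A(b,a),A(b,o),np.hypot(*(b-o)[:2]))
q=[P(*k,.054) for k in((208,203),(395,167),(424,344),(247,376))]
print('housing',np.mean(q,0),[A(q[1],q[0]),A(q[2],q[3]),A(q[1],q[2])-90,A(q[0],q[3])-90],[np.linalg.norm(q[i]-q[i-1]) for i in range(4)])
d=P(361,300,.114);print('dash',A(d,o))
E
```

```text
c [ 0.48825337 -0.19381397  0.114     ]
ring c [ 0.4865993  -0.19218645  0.094     ]
tab 134.0434213568225 0.038194210751785036
line 54.256245124829384 53.26245726948151 0.04263671114039149
housing [ 0.48872857 -0.19356437  0.054     ] [np.float64(54.657502830691435), np.float64(54.7355064440191), np.float64(55.056388604752414), np.float64(54.42246906654489)] [np.float64(0.08663320974255848), np.float64(0.0879020870455182), np.float64(0.08651360187274426), np.float64(0.08885983920980609)]
dash 51.94284804701445
```

send_rows(
  moves="0 0 0 0 -0.008 0.3 1;0 0 0 0 -0.008 0.55 1;0 0 0 0 -0.008 0.71 1;0 0 0 0 -0.008 0.71 1;0 0 0 0 -0.008 0.71 1",
  newtons=20,
)

```text
time: 2.95
eef_pos: [0.49, -0.1924, 0.0806]
tcp_rot: [0.389, 0.921, -0.0, 0.001]
contact_force: [1.1, -0.2, 0.0]
opening: 1.0
finger_force: 0.0
```

send_rows(
  moves="0 0 0 0 0 0 0;0 0 0 0 0 0 -1;0 0 0 0 0 0 -1;0 0 0 0 0 0 -1;0 0 0 0 0 0 -1;0 0 0 0 0 0 -1",
  newtons=20,
)

```text
time: 3.7
eef_pos: [0.4893, -0.1948, 0.0822]
tcp_rot: [0.389, 0.921, -0.002, 0.001]
contact_force: [-5.8, -2.0, 10.1]
opening: 0.462
finger_force: 24.2
```

```bash
python3 - <<'E'
from h import *
s=ctrl.get_state();print({k:np.round(v,3) for k,v in s.items() if k not in('joint_efforts','dq')})
c=grab('wrist','w2');cv2.imwrite('pics/w2c.png',cv2.resize(c['image'][60:340,180:460,::-1],None,fx=2.1,fy=2.1,interpolation=cv2.INTER_CUBIC))
E
```

```text
{'time': np.float64(3.7), 'qpos': array([-0.57 ,  0.122,  2.044, -0.003,  0.973, -1.34 ]), 'eef_pos': array([ 0.489, -0.195,  0.082]), 'tcp_rot': array([ 0.389,  0.921, -0.002,  0.001]), 'contact_force': array([-5.783, -1.974, 10.128]), 'wrist_torque': array([-0.193,  0.896, -0.03 ]), 'finger_force': np.float64(24.194), 'opening': np.float64(0.462)}
{'fovy': 67.98011639707465, 'cx': 317.84840508754127, 'cy': 201.91856718765106}
```

View pics/w2c.png

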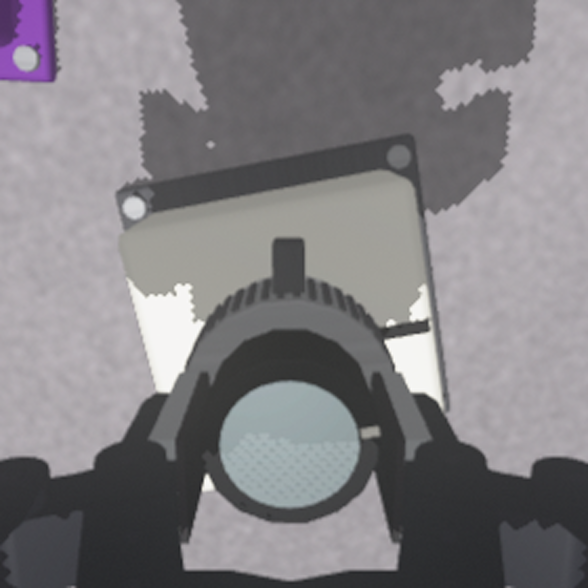

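```bash
python3 - <<'E'
from h import *
from scipy.spatial.transform import Rotation as Ro
s=ctrl.get_state();R=Ro.from_quat(s['tcp_rot']).as_matrix();p=s['eef_pos'];print(p,s['contact_force'],s['opening'])
def q(w):
    u,v=pix('w2',w);return round((u-180)*2.1),round((v-60)*2.1)
for z in(-.03,-.005,.014):
  for h in(.020,.027):
    for x in(-.011,.011):print(z,h,x,q(p+R@[x,-h,z]),q(p+R@[x,h,z]))
for n,z,r in(('barrel',.114,.02),('ringtop',.094,.027),('ringbot',.07,.027),('tab',.082,.039)):
  c=np.array([.4886,-.1936,z]);print(n,q(c),[q(c+r*(R@v)) for v in np.array([[1,0,0],[0,1,0],[0,-1,0]])*1.])
E
```

```text
[ 0.48924932 -0.19478554  0.08225318] [-6.30850479 -1.92489184 10.73779045] 0.45833062242487593
-0.03 0.02 -0.011 (202, 489) (382, 489)
-0.03 0.02 0.011 (198, 398) (386, 398)
-0.03 0.027 -0.011 (171, 489) (413, 489)
-0.03 0.027 0.011 (166, 398) (418, 398)
-0.005 0.02 -0.011 (215, 436) (368, 436)
-0.005 0.02 0.011 (212, 357) (371, 357)
-0.005 0.027 -0.011 (188, 436) (395, 436)
-0.005 0.027 0.011 (185, 357) (399, 357)
0.014 0.02 -0.011 (223, 405) (360, 405)
0.014 0.02 0.011 (220, 333) (362, 333)
0.014 0.027 -0.011 (199, 405) (384, 405)
0.014 0.027 0.011 (196, 333) (387, 333)
barrel (293, 444) [(293, 356), (386, 444), (200, 444)]
ringtop (293, 404) [(293, 298), (403, 404), (183, 404)]
ringbot (293, 368) [(293, 275), (388, 368), (197, 368)]
tab (293, 385) [(293, 238), (440, 384), (145, 385)]
```

```bash
python3 - <<'E'
from h import *
from scipy.spatial.transform import Rotation as Ro
R=Ro.from_quat([.3905,.9206,0,0]).as_matrix();p=np.array([.4899,-.1926,.2208])
for z in(-.02,-.01,0,.007,.014):
  for x in(-.011,.011):
    print(z,x,[tuple(round((a-b)*2.3) for a,b in zip(pix('w1',p+R@[x,h,z]),(179,64))) for h in(-.057,-.0425,.0425,.057)])
print(ctrl.finger_overhang,[k for k in dir(ctrl) if k[0]!='_'])
im=cv2.imread('pics/w2.png')[180:330,230:410];cv2.imwrite('pics/w2d.png',cv2.resize(cv2.convertScaleAbs(im,alpha=1.6,beta=25),(720,600),interpolation=cv2.INTER_CUBIC))
E
```

```text
-0.02 -0.011 [(62, 499), (129, 499), (520, 499), (587, 499)]
-0.02 0.011 [(52, 405), (121, 405), (528, 404), (597, 404)]
-0.01 -0.011 [(78, 477), (141, 477), (508, 476), (570, 476)]
-0.01 0.011 [(69, 388), (134, 388), (515, 387), (580, 387)]
0 -0.011 [(92, 457), (151, 457), (497, 457), (556, 456)]
0 0.011 [(84, 373), (145, 372), (503, 372), (564, 372)]
0.007 -0.011 [(101, 445), (158, 444), (490, 444), (547, 444)]
0.007 0.011 [(93, 363), (152, 363), (496, 362), (554, 362)]
0.014 -0.011 [(109, 433), (164, 433), (484, 432), (538, 432)]
0.014 0.011 [(102, 354), (158, 354), (489, 354), (545, 353)]
0.014 ['Unreachable', 'finger_overhang', 'get_state', 'read_camera', 'sign_off']
```

View pics/w2d.png

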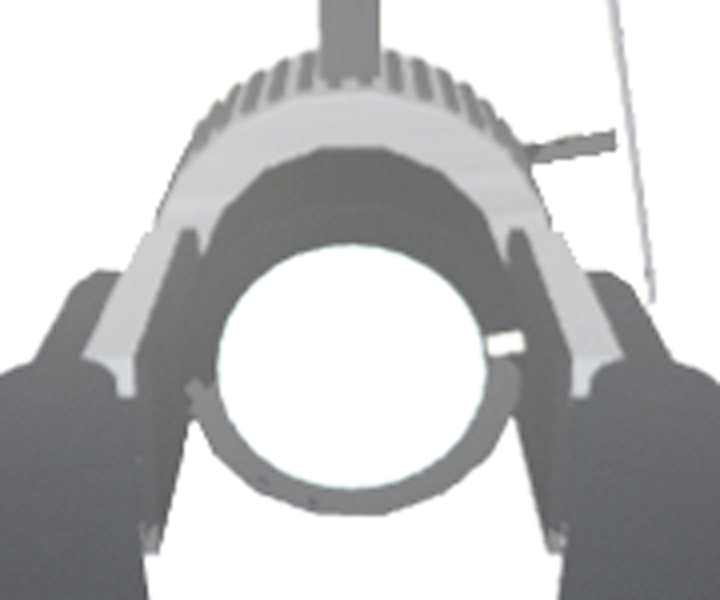

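The enlarged crop shows the pads closed on the 40 mm barrel, with the tips resting on top of the ring. This fits the 39 mm opening and the 10 N of upward force. The tips are farther back than I assumed, so I'll open, go lower in small steps while watching the force, and grip again.

send_rows(
  moves="0 0 0 0 0 -0.02 1;0 0 0 0 -0.006 -0.02 1;0 0 0 0 -0.006 -0.02 1;0 0 0 0 -0.006 -0.02 1;0 0 0 0 -0.006 0.04 1;0 0 0 0 -0.006 0.07 1;0 0 0 0 -0.006 0.07 1",
)

```text
time: 4.62
eef_pos: [0.4872, -0.1932, 0.0637]
tcp_rot: [0.389, 0.921, 0.0, -0.001]
contact_force: [-1.1, -0.1, 0.3]
opening: 0.997
finger_force: 0.0
```

send_rows(
  moves="0 0 0 0 0 0.03 1;0 0 0 0 0 0.06 1;0 0 0 0 0 0.06 1",
)

```text
time: 5.0
eef_pos: [0.4875, -0.1935, 0.0523]
tcp_rot: [0.389, 0.921, 0.0, -0.001]
contact_force: [-0.6, -0.1, -0.2]
opening: 0.999
finger_force: 0.0
```

```bash
python3 - <<'E'
from h import *
s=ctrl.get_state();print({k:np.round(v,4) for k,v in s.items() if k not in('joint_efforts','dq')})
c=grab('wrist','w3');cv2.imwrite('pics/w3c.png',cv2.convertScaleAbs(cv2.resize(c['image'][80:400,120:520,::-1],None,fx=1.8,fy=1.8,interpolation=cv2.INTER_CUBIC),alpha=1.3,beta=20))
E
```

```text
{'time': np.float64(5.0), 'qpos': array([-0.5714,  0.167 ,  2.0591, -0.    ,  0.9169, -1.3423]), 'eef_pos': array([ 0.4875, -0.1935,  0.0523]), 'tcp_rot': array([ 3.894e-01,  9.211e-01,  1.000e-04, -7.000e-04]), 'contact_force': array([-0.6428, -0.0699, -0.2105]), 'wrist_torque': array([-0.0292,  0.0097, -0.0117]), 'finger_force': np.float64(0.0), 'opening': np.float64(0.9992)}
{'fovy': 67.98011639707465, 'cx': 317.84840508754127, 'cy': 201.91856718765106}
```

View pics/w3c.png

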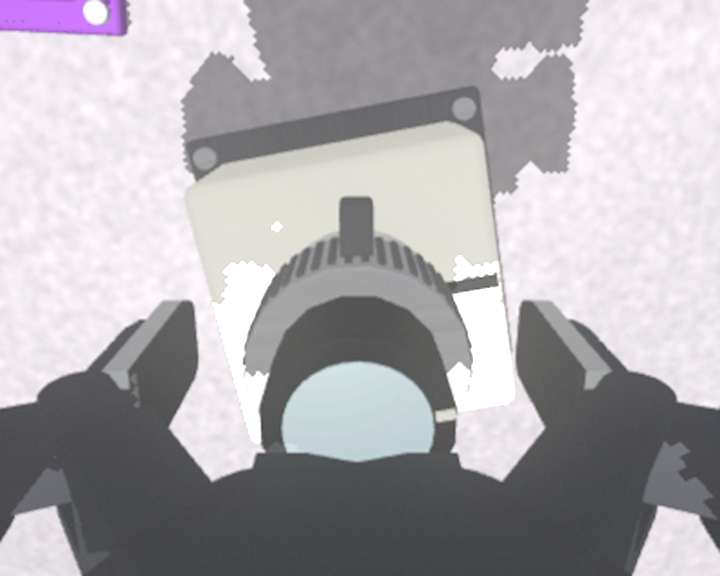

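The fingers now straddle the ring symmetrically, with inner edges at crop 197 and 518 and the barrel at 358. There is no contact and the tab at (357,225) is clear of the pads. Closing.

send_rows(
  moves="0 0 0 0 0 0 0.3;0 0 0 0 0 0 -1;0 0 0 0 0 0 -1;0 0 0 0 0 0 -1;0 0 0 0 0 0 -1",
  newtons=20,
)

```text
time: 5.68
eef_pos: [0.4882, -0.1938, 0.0534]
tcp_rot: [0.389, 0.921, 0.0, 0.0]
contact_force: [-0.5, 0.5, 3.3]
opening: 0.624
finger_force: 22.3
```

```bash
python3 - <<'E'
from h import *
s=ctrl.get_state();print({k:np.round(v,4) for k,v in s.items() if k not in('joint_efforts','dq')})
E
```

```text
{'time': np.float64(5.675), 'qpos': array([-5.7130e-01,  1.6580e-01,  2.0580e+00,  1.0000e-04,  9.1730e-01,
       -1.3422e+00]), 'eef_pos': array([ 0.4882, -0.1938,  0.0534]), 'tcp_rot': array([3.894e-01, 9.211e-01, 0.000e+00, 3.000e-04]), 'contact_force': array([-0.4534,  0.4945,  3.309 ]), 'wrist_torque': array([0.1771, 0.051 , 0.0466]), 'finger_force': np.float64(22.3053), 'opening': np.float64(0.6237)}
```

The opening is 53 mm, so it's the ring, and the side load is small. Turning the first 58°.

send_rows(
  moves="0 0 0.02 0 0 0 -1;0 0 0.04 0 0 0 -1;0 0 0.06 0 0 0 -1;0 0 0.08 0 0 0 -1;0 0 0.1 0 0 0 -1;0 0 0.12 0 0 0 -1;0 0 0.14 0 0 0 -1;0 0 0.16 0 0 0 -1;0 0 0.16 0 0 0 -1;0 0 0.16 0 0 0 -1",
)

```text
time: 6.92
eef_pos: [0.4889, -0.1937, 0.0535]
tcp_rot: [0.785, 0.62, 0.001, 0.001]
contact_force: [3.2, 2.6, 0.8]
opening: 0.623
finger_force: 22.4
```

```bash
cat >> h.py <<'E'
def st():
    s=ctrl.get_state();q=s['tcp_rot'];print('yaw',2*np.degrees(np.arctan2(q[1],q[0]))-90,{k:np.round(s[k],3) for k in('time','qpos','eef_pos','contact_force','wrist_torque','opening')})
E
python3 - <<'E'
from h import *
st()
c=grab('wrist','w4');cv2.imwrite('pics/w4c.png',cv2.convertScaleAbs(cv2.resize(c['image'][80:400,120:520,::-1],None,fx=1.8,fy=1.8,interpolation=cv2.INTER_CUBIC),alpha=1.3,beta=20))
E
```

```text
yaw -13.367517289443995 {'time': np.float64(6.925), 'qpos': array([-5.710e-01,  1.660e-01,  2.058e+00,  2.000e-03,  9.160e-01,
       -3.390e-01]), 'eef_pos': array([ 0.489, -0.194,  0.053]), 'contact_force': array([3.227, 2.626, 0.849]), 'wrist_torque': array([ 0.479, -0.533, -0.074]), 'opening': np.float64(0.623)}
{'fovy': 67.98011639707465, 'cx': 317.84840508754127, 'cy': 201.91856718765106}
```

View pics/w4c.png

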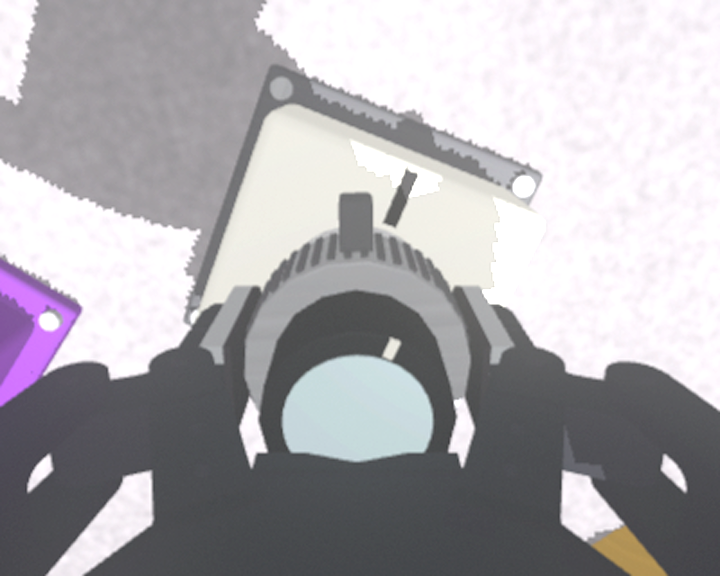

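The ring follows the grip: the tab is at (356,200), and the line from (390,222) to (410,173) is still about 22° ahead. Another 14°, then small steps with the torque watched.

send_rows(
  moves="0 0 0.015 0 0 0 -1;0 0 0.03 0 0 0 -1;0 0 0.04 0 0 0 -1;0 0 0.04 0 0 0 -1;0 0 0.04 0 0 0 -1",
)

```text
time: 7.6
eef_pos: [0.489, -0.1937, 0.0535]
tcp_rot: [0.856, 0.516, 0.001, 0.001]
contact_force: [4.4, 3.0, 1.4]
opening: 0.629
finger_force: 22.3
```

```bash
python3 - <<'E'
from h import *
st()
A=lambda p,o:np.degrees(np.arctan2(p[1]-o[1],p[0]-o[0]))
P=lambda x,y,z:pt('w4',120+x/1.8,80+y/1.8,z)
o=P(357,409,.114);a,b=P(390,224,.054),P(410,173,.054);t=P(356,196,.082);g=P(356,250,.082)
print(o,'line',A(b,a),A(b,o),'tab',A(t,o),A(t,g),'dash',A(P(391,348,.114),o))
E
```

```text
yaw -27.81465296437517 {'time': np.float64(7.6), 'qpos': array([-5.710e-01,  1.660e-01,  2.058e+00,  2.000e-03,  9.150e-01,
       -8.700e-02]), 'eef_pos': array([ 0.489, -0.194,  0.053]), 'contact_force': array([4.43 , 2.969, 1.387]), 'wrist_torque': array([ 0.417, -0.753, -0.003]), 'opening': np.float64(0.629)}
[ 0.48867601 -0.19169652  0.114     ] line 56.726886451241356 53.6354539512799 tab 76.81798634131208 76.59100498774221 dash 50.650737350607955
```

send_rows(
  moves="0 0 0.005 0 0 0 -1;0 0 0.01 0 0 0 -1;0 0 0.01 0 0 0 -1",
)

```text
time: 7.98
eef_pos: [0.4891, -0.1938, 0.0535]
tcp_rot: [0.872, 0.489, 0.001, 0.001]
contact_force: [4.8, 2.4, 1.6]
opening: 0.624
finger_force: 22.3
```

```bash
python3 -c "
from h import *
st();st()"
```

```text
yaw -31.41244853505183 {'time': np.float64(7.975), 'qpos': array([-5.710e-01,  1.660e-01,  2.057e+00,  2.000e-03,  9.150e-01,
       -2.400e-02]), 'eef_pos': array([ 0.489, -0.194,  0.053]), 'contact_force': array([4.777, 2.448, 1.607]), 'wrist_torque': array([ 0.46 , -0.778, -0.098]), 'opening': np.float64(0.624)}
yaw -31.41244853505183 {'time': np.float64(7.975), 'qpos': array([-5.710e-01,  1.660e-01,  2.057e+00,  2.000e-03,  9.150e-01,
       -2.400e-02]), 'eef_pos': array([ 0.489, -0.194,  0.053]), 'contact_force': array([4.777, 2.448, 1.607]), 'wrist_torque': array([ 0.46 , -0.778, -0.098]), 'opening': np.float64(0.624)}
```

send_rows(
  moves="0 0 0.004 0 0 0 -1;0 0 0.004 0 0 0 -1",
)

```text
time: 8.22
eef_pos: [0.4891, -0.1938, 0.0534]
tcp_rot: [0.878, 0.478, 0.001, 0.001]
contact_force: [4.9, 2.4, 0.4]
opening: 0.623
finger_force: 22.3
```

```bash
python3 -c "
from h import *
st()"
```

```text
yaw -32.851903497152804 {'time': np.float64(8.225), 'qpos': array([-5.710e-01,  1.660e-01,  2.058e+00,  2.000e-03,  9.150e-01,
        1.000e-03]), 'eef_pos': array([ 0.489, -0.194,  0.053]), 'contact_force': array([4.889, 2.418, 0.365]), 'wrist_torque': array([ 0.403, -0.766, -0.069]), 'opening': np.float64(0.623)}
```

send_rows(
  moves="0 0 0.002 0 0 0 -1;0 0 0.002 0 0 0 -1",
)

```text
time: 8.48
eef_pos: [0.4891, -0.1938, 0.0535]
tcp_rot: [0.881, 0.473, 0.001, 0.001]
contact_force: [5.1, 3.1, 1.2]
opening: 0.623
finger_force: 22.3
```

```bash
python3 -c "
from h import *
st()"
```

```text
yaw -33.55521065992008 {'time': np.float64(8.475), 'qpos': array([-5.710e-01,  1.660e-01,  2.057e+00,  2.000e-03,  9.150e-01,
        1.400e-02]), 'eef_pos': array([ 0.489, -0.194,  0.053]), 'contact_force': array([5.145, 3.095, 1.234]), 'wrist_torque': array([ 0.45 , -0.749, -0.014]), 'opening': np.float64(0.623)}
```

send_rows(
  moves="0 0 0.002 0 0 0 -1;0 0 0.002 0 0 0 -1",
)

```text
time: 8.72
eef_pos: [0.4891, -0.1938, 0.0535]
tcp_rot: [0.884, 0.467, 0.001, 0.001]
contact_force: [5.7, 2.4, 1.6]
opening: 0.625
finger_force: 22.3
```

```bash
python3 -c "
from h import *
st()"
```

```text
yaw -34.27633469889975 {'time': np.float64(8.725), 'qpos': array([-5.710e-01,  1.660e-01,  2.057e+00,  2.000e-03,  9.150e-01,
        2.600e-02]), 'eef_pos': array([ 0.489, -0.194,  0.053]), 'contact_force': array([5.714, 2.354, 1.577]), 'wrist_torque': array([ 0.41 , -0.749,  0.021]), 'opening': np.float64(0.625)}
```

send_rows(
  moves="0 0 0.002 0 0 0 -1;0 0 0.002 0 0 0 -1",
)

```text
time: 8.98
eef_pos: [0.4891, -0.1938, 0.0535]
tcp_rot: [0.887, 0.462, 0.001, 0.001]
contact_force: [5.6, 2.2, 1.8]
opening: 0.626
finger_force: 22.3
```

```bash
python3 - <<'E'
from h import *
st()
c=grab('wrist','w5');cv2.imwrite('pics/w5c.png',cv2.convertScaleAbs(cv2.resize(c['image'][160:340,220:420,::-1],None,fx=3.3,fy=3.3,interpolation=cv2.INTER_CUBIC),alpha=1.2,beta=10))
E
```

```text
yaw -34.99292130658365 {'time': np.float64(8.975), 'qpos': array([-5.710e-01,  1.660e-01,  2.057e+00,  2.000e-03,  9.150e-01,
        3.900e-02]), 'eef_pos': array([ 0.489, -0.194,  0.053]), 'contact_force': array([5.597, 2.192, 1.835]), 'wrist_torque': array([ 0.384, -0.81 ,  0.004]), 'opening': np.float64(0.626)}
{'fovy': 67.98011639707465, 'cx': 317.84840508754127, 'cy': 201.91856718765106}
```

View pics/w5c.png

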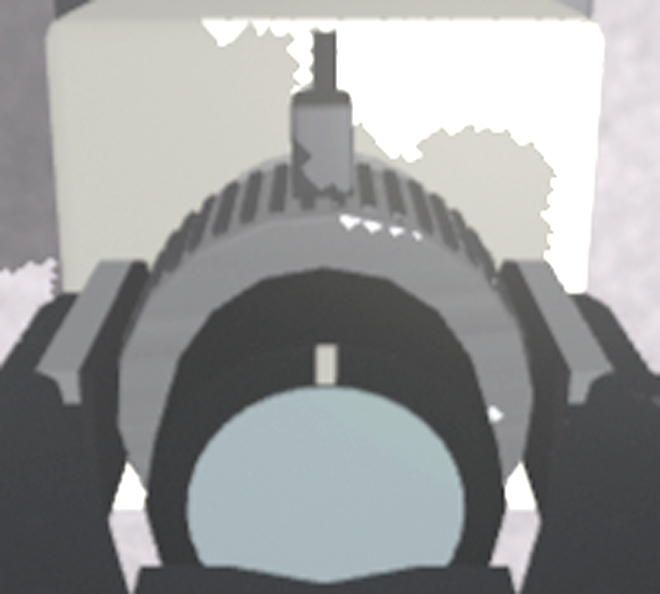

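The tab is centred at x=322.5, while the line, dash and barrel axis are all near 325.5–326, so about 0.6° remains. The dash is still on the line, so the barrel hasn't moved.

send_rows(
  moves="0 0 0.002 0 0 0 -1;0 0 0.002 0 0 0 -1",
)

```text
time: 9.28
eef_pos: [0.4891, -0.1938, 0.0535]
tcp_rot: [0.89, 0.456, 0.001, 0.001]
contact_force: [4.6, 2.3, 1.5]
opening: 0.625
finger_force: 22.3
```

```bash
python3 -c "
from h import *
st()"
```

```text
yaw -35.69529363368559 {'time': np.float64(9.275), 'qpos': array([-5.710e-01,  1.660e-01,  2.057e+00,  2.000e-03,  9.150e-01,
        5.100e-02]), 'eef_pos': array([ 0.489, -0.194,  0.053]), 'contact_force': array([4.552, 2.252, 1.521]), 'wrist_torque': array([ 0.446, -0.761,  0.047]), 'opening': np.float64(0.625)}
```

send_rows(
  moves="0 0 0.001 0 0 0 -1;0 0 0.001 0 0 0 -1",
)

```text
time: 9.52
eef_pos: [0.4891, -0.1938, 0.0534]
tcp_rot: [0.891, 0.454, 0.001, 0.001]
contact_force: [5.9, 2.6, 1.0]
opening: 0.626
finger_force: 22.3
```

```bash
python3 -c "
from h import *
st()"
```

```text
yaw -35.97698126511417 {'time': np.float64(9.525), 'qpos': array([-5.710e-01,  1.660e-01,  2.057e+00,  1.000e-03,  9.150e-01,
        5.700e-02]), 'eef_pos': array([ 0.489, -0.194,  0.053]), 'contact_force': array([5.863, 2.639, 1.008]), 'wrist_torque': array([ 0.4  , -0.762,  0.253]), 'opening': np.float64(0.626)}
```

The torque rose to 0.25 N m, below the barrel's 0.35, so the ring is against its stop. Releasing and rising.

send_rows(
  moves="0 0 0 0 0 0 0.4;0 0 0 0 0 0 1;0 0 0 0 0 0 1;0 0 0 0 0 0 1;0 0 0 0 0 -0.2 1;0 0 0 0 0 -0.45 1;0 0 0 0 0 -0.7 1;0 0 0 0 0 -0.85 1;0 0 0 0 0 -0.85 1;0 0 0 0 0 -0.85 1",
)

```text
time: 10.78
eef_pos: [0.4872, -0.1933, 0.2215]
tcp_rot: [0.891, 0.453, -0.001, -0.001]
contact_force: [0.2, -0.5, -0.7]
opening: 1.005
finger_force: 0.0
```

```bash
python3 - <<'E'
from h import *
st()
c=grab('wrist','w6');cv2.imwrite('pics/w6c.png',cv2.resize(c['image'][130:270,250:390,::-1],None,fx=4.2,fy=4.2,interpolation=cv2.INTER_CUBIC))
E
```

```text
yaw -36.11161816795956 {'time': np.float64(10.775), 'qpos': array([-0.571, -0.048,  1.943, -0.   ,  1.249,  0.059]), 'eef_pos': array([ 0.487, -0.193,  0.221]), 'contact_force': array([ 0.155, -0.472, -0.711]), 'wrist_torque': array([-0.049,  0.022, -0.027]), 'opening': np.float64(1.005)}
{'fovy': 67.98011639707465, 'cx': 317.84840508754127, 'cy': 201.91856718765106}
```

View pics/w6c.png

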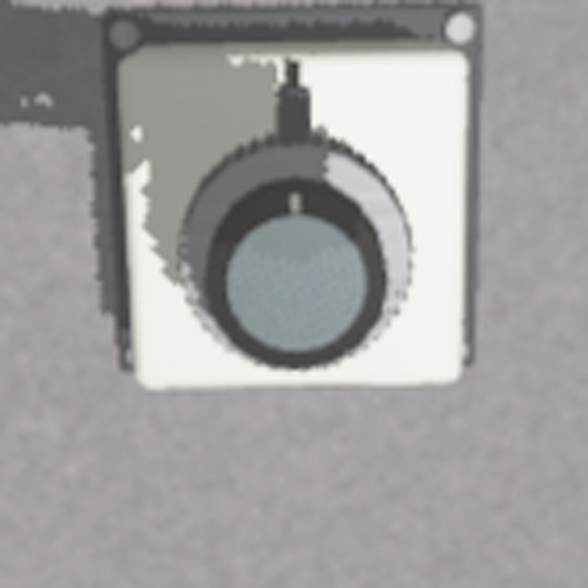

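The tab at (293,108) is over the black line at (292,72), and the dash at (295,203) points along it. The gripper is open and clear, so I'm handing in.

```bash
python3 -c "
from plant import ctrl
print(ctrl.sign_off())"
```

```text
the job is handed in; nothing more can be done
None
```

I turned the square camera's ring clockwise to its stop with its tab over the black line, and handed the job in with the gripper open and clear at about 11 s; my first grip closed briefly on the lens barrel without turning it, its dash still points along the line, and I never touched the round camera.

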